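Jack up the tilting table and hold it

ROBOT

A 6-joint arm with a two-finger parallel gripper is mounted at the origin on a cart in front of the work surface, level with it; the furniture and walls round the work are solid. World frame = base frame: x ahead of the robot, y to its left, z up, the work surface at z = 0. Lengths are in mm, angles in degrees, forces in N, time in s.
With the tool pointing down it reaches from about 325 to 850 mm from the base axis. Payload 15.5 kg.
Tool frame: the origin (TCP) lies at the very end of the fingers, on their centre line; the grasp point (between the pads) lies 19 mm behind it; z points along the fingers, y is the line along which they close (so a half turn about z gives the same grasp; the last joint's range is limited). The gripper opens to 91 mm and grips with 3 to 60 N. Pads are 32 mm wide; open, the fingers measure 118 mm over their backs; the gripper's body (76 mm by 178 mm) begins 60 mm behind the grasp point.
Start: joints at [62.882, 28.281, 77.091, -0, 74.628, -5.472], TCP at [230.543, 580.927, 213.915] pointing down, gripper open.
Joint ranges: [-166.48, 166.48], [-47.26, 123.95], [12.59, 153.08], [-70.14, 250.14], [6.76, 159.57], [-176.63, 176.63]. Speed limits (degrees/s): [108.29, 108.29, 147.25, 172.46, 172.46, 172.46].

INTERFACE

Orientations are given as a 3x3 rotation matrix whose columns are the frame's x, y, z axes.
In Python, from bench import manip gives the robot as it stands. The module is installed in compiled form; this text tells all that it offers.
- The arm moves only by the tool carry_out, never from a script. Its argument "plan" is a list of rows, each a list of 2 entries, a list of its own where there are three numbers: the shift along the tool's x, y, z in mm, then the turn, a rotation vector about the tool's x, y, z in rad. In form: [[[tx, ty, tz], [wx, wy, wz]], ...]. A call has 1 to 12 rows; each row is the pose to reach, as a shift and turn from the pose commanded when the call began, along the tool's axes at that moment; what a row does not reach only later rows make up. A row lasts 1/8 s, in which the tool goes at most 62.5 mm and 10.7 degrees, less where a joint would pass 70% of its speed; a pose out of reach is approached as far as the arm can. A call with a gripper value outside its range is refused whole. "hand" is the finger opening in mm, from 0 to 91.2, set as the call begins (left out, the last holds). The fingers move at their own pace and stop on an object; the grip force is fixed at half the most. Time passes only in rows, so rows that repeat a pose let the fingers close. It gives the time, the measured TCP pose, the force, the opening and the grip force at its end, in the units of the state.
- manip.read_state(): the state, without advancing time (a new reading comes with each control period).
- manip.get_image(name): name is "scene" or "top"; returns a dict with "image" (400x640x3 uint8, blue, green, red), "fx", "fy", "cx", "cy" (pixels), "dist" ([k1, k2, p1, p2, k3] as OpenCV has them; the pictures are not rectified), "R" (3x3) and "t" (3): a world point X has camera coordinates R X + t. Camera axes: x right, y down, z forward; pixel columns grow to the right and rows downward; lengths in mm; the calibration is good to about 2 mm. A picture is of the moment at which its call begins. There is no depth.
- manip.sign_off(): hands the job in; it is judged then, once.
The state is a dict: "t": time; "joint_pos": joint angles; "qd": joint speeds; "tau": joint torques, N m; "tool_pos": TCP position; "tcp_rot": TCP orientation; "force": force on the tool from outside, world axes, zero at the start; "moment": the same for the moment, N m; "width": finger opening in mm; "gripper_force": force on a finger pad.
Only numpy, scipy, OpenCV 4.12 (cv2) and the standard library are available. Lean on these libraries where they do the work, as an engineer would, in place of code of your own. Each camera call takes 0.05 s, during which the arm holds its last target. There are 200 camera calls.

TASK

Set the small lever jack on the bench with its saddle centred under the marked lift point on the front tongue of the tilting table, let go of it, then press its pump handle all the way down so that the jack alone raises the front of the table. Finish while still holding the handle down: do not let go, the table must stay up. Keep the jack upright, and leave the hand blower, the jar and the small carton where they are.

Things in the scene. Friction and masses are not known exactly. Their poses are not given: they have to be found in the camera images.
- jack: loose grey lever jack, 0.85 kg, balanced near its tower. Origin: centre of the underside of its 220 x 80 x 10 mm base (z=0 on the bench); x runs from pump handle to saddle, z up. A 44 mm wide, 35 mm high housing spans x=3 to 109 mm; on it the grip tower, 36 mm (x) x 30 mm (y), centred at x=20 mm, 35 to 80 mm high: grip it from above across y. Saddle centred at x=88 mm
- jack_grip (a point): point on the axis of the jack's grip tower, 66 mm above the jack's underside, 14 mm below the tower's top; the tower is 30 mm wide along the jack's y
- saddle_top (a point): centre of the flat top of the saddle, a dark steel disc 40 mm across at the +x end of the jack; 48 mm above the jack's underside when lowered; rises up to 26 mm (52 mm per rad of the handle)
- handle_pad (a point): centre of the top of the flat rubber pad (32 x 40 x 10 mm) at the -x end of the steel pump handle, which pivots on a pin along the jack's y at x=20 mm, 36 mm up; pad centre 105 mm from the pin (its top 5 mm off that radius). At rest 0.45 rad above level (pad top 86 mm up), fully down 0.05 rad below level (36 mm up), always over the base
- jack_handle (a joint): angle of the pump handle, rad: 0 = raised (at rest), 0.5 = fully down on its stop. A spring and the load push it back up: it must be held. Unloaded about 2 to 3 N on the pad; with the table's weight 6 to 11 N
- lift_table: tilting table fixed to the bench: 130 (x) x 180 mm foot plate, aluminium platform hinged at the rear, a wooden rack of glass bowls standing loose on it (152 x 73 x 62 mm). Origin: middle of the front edge of the foot plate's underside; x to the rear, z up. A 36 mm wide, 10 mm thick round-nosed tongue (top 76 mm up) sticks out of the platform's front from x=0 to -58 mm; the bench below it is free
- lift_point (a point): the marked lift point: centre of the underside of the round steel pad (28 mm across, 4 mm high) under the tongue, at table x=-40 mm; 62 mm above the bench when down, so the lowered saddle passes under it with 14 mm to spare. A round ring with a dark centre dot marks it on top of the tongue. It rises 12 mm when the jack is fully pumped
- blower: teal hand blower lying on the bench to the left, 197 x 52 x 53 mm, origin at the centre of its underside; to be left alone
- dye_jar: little jar, 38 mm across, 34 mm high, on the right, origin at the centre of its underside; to be left alone
- small_carton: small white component carton, 34 x 34 x 30 mm, standing to the left of the table, origin at the centre of its underside; to be left alone

How it is judged (in metres and radians):
On the way, in this order (a step that is already met when the one before it is completed fails the run):
1. the jack stands flat on the bench, let go, handle up, its saddle within 12 mm of the lift point seen from above (horizontal distance between saddle_top and lift_point below 0.012 m and angle between jack's own z axis and vertical below 0.06 rad and height (world z) of jack below 0.004 m and value of joint jack_handle below 0.1 rad and contact force between the fingers and jack below 0.3 N and linear speed of jack below 0.02 m/s), for 0.2 s.
2. the handle is pressed down and the saddle lifts the table (value of joint jack_handle above 0.42 rad and height (world z) of lift_point above 0.069 m and contact force between jack and lift_table above 2.5 N), for 0.2 s.
At the end, for the whole second after the job is handed in: Jack upright and flat on the bench, saddle within 12 mm of the lift point from above; gripper holds the handle down (over 0.42 of 0.5 rad, over 1.5 N); saddle carries the table (over 2.5 N), lift point raised 7 mm or more (above 69 mm), robot off the table; all at rest; bystanders within 30 mm (all of step 2 and horizontal distance between saddle_top and lift_point below 0.012 m and angle between jack's own z axis and vertical below 0.06 rad and height (world z) of jack below 0.004 m and velocity of joint jack_handle between -0.1 and 0.1 rad/s and contact force between the fingers and jack above 1.5 N and contact force between each of the arm, the fingers and lift_table below 0.5 N and linear speed of jack below 0.02 m/s and distance of each of blower, dye_jar, small_carton from where it was at the start of the episode below 0.03 m); the arm keeps its last pose, push and grip.
It fails at once if the hand blower is knocked away (distance of blower from where it was at the start of the episode above 0.03 m).
It fails at once if the jar is knocked away (distance of dye_jar from where it was at the start of the episode above 0.03 m).
It fails at once if the small carton is knocked away (distance of small_carton from where it was at the start of the episode above 0.03 m).
It fails at once if the jack is tipped over (angle between jack's own z axis and vertical above 0.4 rad).
It fails at once if the table is raised by anything but the jack under its lift point (height (world z) of lift_point above 0.067 m and horizontal distance between saddle_top and lift_point above 0.025 m).
It also fails if it takes over 48 s, if anything falls off the work surface, if the arm or the gripper's body presses on something with over 40 N, if the wrist force passes 120 N, or if a joint passes its speed limit or range.

## Working session

There is one attempt and no reset: what is moved stays moved. The work goes in short steps, Python scripts to look and compute and a tool call to move; the robot and the scene stay as the last step left them, time stands still between calls to the robot, and variables do not carry over. Pictures are saved under pics/ and viewed, at most 10 in all, crops included, and the job is handed in when it is done.

Besides the shell and the picture viewer there is one more tool, called after "Emit:" in YAML: its name, and indented under it one key for each argument. carry_out: Moves the arm, as the interface text tells. Its arguments: {"type":"object","properties":{"plan":{"type":"array"},"hand":{"type":"number"}},"required":["plan"]}

```bash
mkdir -p pics; cat > h.py <<'E'
from bench import manip
import cv2, numpy as np
def cam(n):
    d=manip.get_image(n); K=np.array([[d['fx'],0,d['cx']],[0,d['fy'],d['cy']],[0,0,1]])
    return d,K
def ray(d,px,z):
    K=np.array([[d['fx'],0,d['cx']],[0,d['fy'],d['cy']],[0,0,1]])
    R=np.array(d['R']);t=np.array(d['t']).ravel()
    u=cv2.undistortPoints(np.array([[px]],float),K,np.array(d['dist'],float)).ravel()
    v=R.T@np.array([u[0],u[1],1]);c=-R.T@t
    return c+v*(z-c[2])/v[2]
def proj(d,X):
    K=np.array([[d['fx'],0,d['cx']],[0,d['fy'],d['cy']],[0,0,1]])
    return cv2.projectPoints(np.array(X,float).reshape(-1,3),cv2.Rodrigues(np.array(d['R']))[0],np.array(d['t'],float),K,np.array(d['dist'],float))[0].reshape(-1,2)
E
python3 - <<'E'
from h import *
for n in('top','scene'):
    d,K=cam(n); cv2.imwrite(f'pics/{n}1.png',d['image']); print(n,-np.array(d['R']).T@np.array(d['t']).ravel(),d['fx'])
print(manip.read_state())
E
```

```text
top [ 230.84805444   76.10764392 1401.56714912] 507.0100290710849
scene [-292.25776601 -821.21752749  696.43391265] 498.30301599989093
{'t': 0.1, 'joint_pos': array([ 6.28824905e+01,  2.83130784e+01,  7.71238566e+01, -2.56704557e-03,
        7.46251485e+01, -5.47176530e+00]), 'qd': array([ 0.06557458, -0.124326  , -0.07345425,  0.00086403, -0.05436553,
       -0.03510044]), 'tau': array([ 2.27721161e-03, -8.80237913e+01, -3.82546628e+01,  7.06816488e-02,
        4.81151242e-02, -1.36971526e-04]), 'tool_pos': array([230.40295277, 580.62857923, 213.37720124]), 'tcp_rot': array([[-9.29486660e-01,  3.68855448e-01, -4.55454365e-04],
       [ 3.68855724e-01,  9.29486141e-01, -9.84140380e-04],
       [ 6.03329800e-05, -1.08274230e-03, -9.99999412e-01]]), 'force': array([-0.48609323,  0.11389144,  0.20522589]), 'moment': array([ 0.02048379, -0.04383144,  0.04256917]), 'gripper_force': 0.0, 'width': 91.37487201738554}
```

View pics/top1.png

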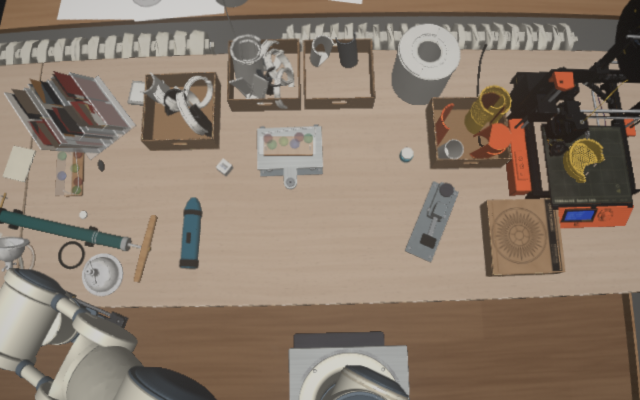

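View pics/scene1.png

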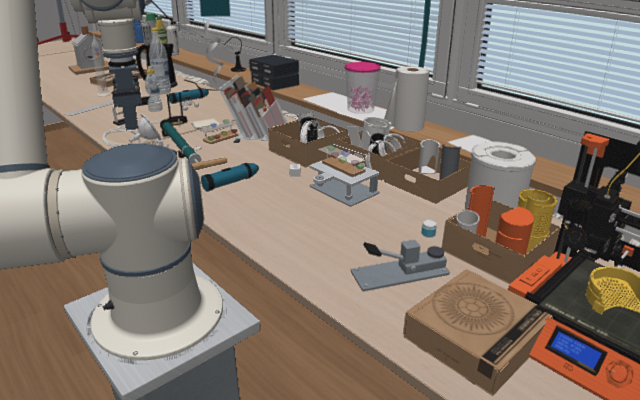

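The top view has world +x up and +y to the left. The jack lies at about (433,220), with its saddle at (447,190) and its pad at (428,240). The lift mark is near (291,182), the jar at (407,155), the carton at (224,167) and the blower at (190,233). I'll enlarge the two regions that matter.

```bash
python3 - <<'E'
import cv2,numpy as np
im=cv2.imread('pics/top1.png')
a=im[170:270,395:470];b=im[115:200,245:335]
a=cv2.resize(a,None,fx=5,fy=5,interpolation=2);b=cv2.resize(b,None,fx=4.6,fy=4.6,interpolation=2)
c=np.zeros((500,375+414,3),np.uint8);c[:,:375]=a;c[:b.shape[0],375:375+b.shape[1]]=b
cv2.imwrite('pics/crop1.png',c)
E
```

```text
(no output)
```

View pics/crop1.png

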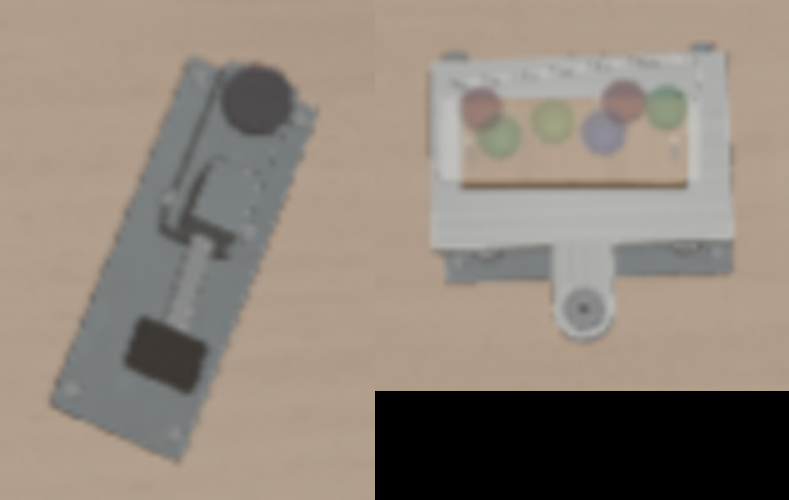

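```bash
cat > m1.py <<'E'
from h import *
from scipy.optimize import least_squares
d,K=cam('top')
cj=lambda u,v:((u+.5)/5-.5+395,(v+.5)/5-.5+170)
ct=lambda u,v:((u-375+.5)/4.6-.5+245,(v+.5)/4.6-.5+115)
L=np.array([[88,0,48],[-72.4,0,86],[110,40,10],[110,-40,10],[-110,40,10],[-110,-40,10]],float)
P=np.array([cj(257,100),cj(166,355),cj(192,55),cj(318,104),cj(50,405),cj(182,462)])
def W(p,L):
    c,s=np.cos(p[2]),np.sin(p[2]); return np.c_[p[0]+c*L[:,0]-s*L[:,1],p[1]+s*L[:,0]+c*L[:,1],L[:,2]]
r=least_squares(lambda p:(proj(d,W(p,L))-P).ravel(),[400,-250,-.4])
print('jack',r.x,np.degrees(r.x[2]));print(r.fun.reshape(-1,2).round(1))
print('grip',W(r.x,np.array([[20,0,66.]])))
print('lift',ray(d,ct(583,309),76))
f=[ray(d,ct(*p),76) for p in((432,248),(733,240),(432,65),(727,52))]
print(np.array(f).round(1)); 
print('yaw front/rear',[np.degrees(np.arctan2(-(b-a)[0],-(b-a)[1])+0) for a,b in((f[0],f[1]),(f[2],f[3]))])
print('jar',ray(d,(407,155),30),'carton',ray(d,(224,167),30),'blower',ray(d,(190,233),26),[ray(d,q,26)[:2] for q in((193,199),(189,267))])
E
python3 m1.py
```

```text
jack [ 4.87639245e+02 -2.46204563e+02 -4.36425134e-01] -25.00531824386054
[[-0.  -0.2]
 [ 0.5 -0.7]
 [-0.6 -0.2]
 [ 0.2  0.9]
 [-0.3  0.1]
 [ 0.1  0.2]]
grip [[ 505.76461623 -254.65861052   66.        ]]
lift [591.25083811 147.27380936  76.        ]
[[630.9 236.6  76. ]
 [631.5  57.9  76. ]
 [746.6 237.5  76. ]
 [750.4  58.6  76. ]]
yaw front/rear [np.float64(-0.20710946860215068), np.float64(-1.2318148135892895)]
jar [ 675.20210406 -184.28374643   30.        ] carton [651.67030957 336.14173797  30.        ] blower [464.91281336 428.20579941  26.        ] [array([561.45078561, 422.83989142]), array([370.87741402, 428.24881288])]
```

```bash
cat >> h.py <<'E'
from scipy.spatial.transform import Rotation as Ro
def Ry(deg): # tool down, tool y axis at world heading deg
    a=np.radians(deg);y=np.array([np.cos(a),np.sin(a),0]);z=np.array([0,0,-1.]);return np.c_[np.cross(y,z),y,z]
def go(*targets):
    s=manip.read_state();R=s['tcp_rot'];p=s['tool_pos']
    print('now',s['t'],p.round(1),'F',np.round(s['force'],1),'w',round(s['width'],1),round(s['gripper_force'],1))
    for (x,h) in targets:
        print('shift',(R.T@(np.array(x)-p)).round(1),'rot',Ro.from_matrix(R.T@Ry(h)).as_rotvec().round(4))
E
python3 -c "
from h import *
go(([400,150,230],67),([506,-255,170],65),([506,-255,47],65))"
```

```text
now 0.15 [230.4 580.7 213.5] F [0.2 1.  0. ] w 91.3 0.0
shift [-316.5 -337.7  -16.2] rot [-0.001  -0.0001  0.0236]
shift [-564.4 -675.    44.1] rot [-0.001  -0.0001  0.0585]
shift [-564.4 -674.9  167.1] rot [-0.001  -0.0001  0.0585]
```

Emit:
carry_out:
  plan:
    - [[-50,-55,-5],[0,0,0.005]]
    - [[-95,-105,-10],[0,0,0.01]]
    - [[-140,-155,-16],[0,0,0.015]]
    - [[-185,-205,-16],[0,0,0.02]]
    - [[-230,-255,-16],[0,0,0.02]]
    - [[-275,-300,-16],[0,0,0.024]]
    - [[-316,-338,-16],[0,0,0.024]]
    - [[-360,-400,-10],[0,0,0.03]]
    - [[-405,-460,0],[0,0,0.04]]
    - [[-450,-520,10],[0,0,0.05]]
    - [[-495,-580,20],[0,0,0.058]]
    - [[-540,-640,35],[0,0,0.058]]
  hand: 91

```text
t: 1.65
tool_pos: [472.6, -127.2, 193.7]
tcp_rot: [[-0.906, 0.423, 0.0], [0.423, 0.906, -0.0], [-0.0, 0.0, -1.0]]
force: [0.8, 0.8, 0.3]
width: 90.9
gripper_force: 0.0
```

```bash
python3 -c "
from h import *
go(([506,-255,170],65),([506,-255,90],65),([506,-255,47],65))"
```

```text
now 1.65 [ 472.6 -127.2  193.7] F [0.8 0.8 0.3] w 90.9 0.0
shift [ -84.3 -101.7   23.7] rot [ 0.0001  0.0005 -0.    ]
shift [ -84.2 -101.7  103.7] rot [ 0.0001  0.0005 -0.    ]
shift [ -84.2 -101.7  146.7] rot [ 0.0001  0.0005 -0.    ]
```

Emit:
carry_out:
  plan:
    - [[-30,-35,8],[0,0,0]]
    - [[-60,-70,16],[0,0,0]]
    - [[-84,-102,24],[0,0,0]]
    - [[-84,-102,24],[0,0,0]]
    - [[-84,-102,24],[0,0,0]]

```text
t: 2.28
tool_pos: [505.0, -252.4, 169.7]
tcp_rot: [[-0.906, 0.422, -0.001], [0.422, 0.906, 0.001], [0.001, 0.0, -1.0]]
force: [-0.7, 0.5, 0.1]
width: 91.2
gripper_force: 0.0
```

```bash
python3 - <<'E'
from h import *
go(([506,-255,90],65),([506,-255,47],65))
d,K=cam('scene'); L=np.array([[505.8,-254.7,66],[567.4,-283.4,48],[422,-215.6,86]]);q=proj(d,L)
im=d['image'].copy()
for p in q: cv2.circle(im,tuple(np.int32(p.round())),2,(0,0,255),-1)
c=im[130:310,330:530]; cv2.imwrite('pics/s2.png',cv2.resize(c,None,fx=3.3,fy=3.3,interpolation=2))
E
```

```text
now 2.275 [ 505.  -252.4  169.7] F [-0.7  0.5  0.1] w 91.2 0.0
shift [-2.1 -2.  79.7] rot [ 0.0003 -0.0009  0.0002]
shift [ -2.1  -2.  122.7] rot [ 0.0003 -0.0009  0.0002]
```

View pics/s2.png

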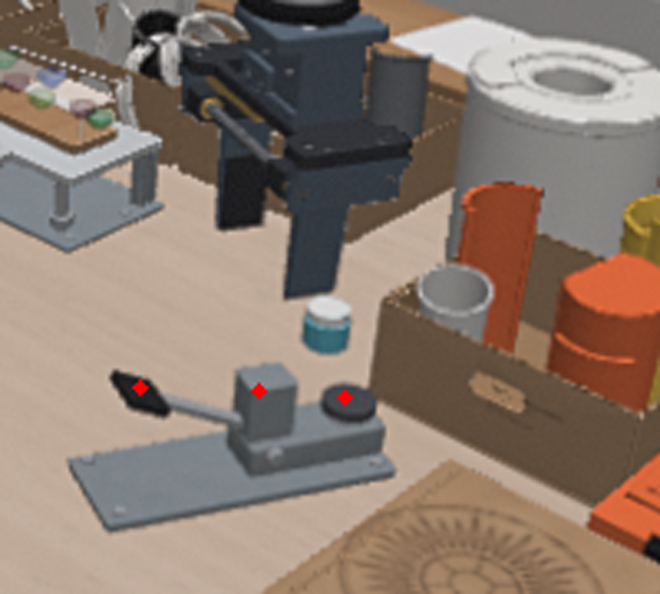

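The scene view confirms the pose estimate: the projected pad, grip and saddle points fall on the jack. The gripper hovers above the tower, so I'll descend and grip.

Emit:
carry_out:
  plan:
    - [[-2,-2,35],[0,0,0]]
    - [[-2,-2,70],[0,0,0]]
    - [[-2,-2,95],[0,0,0]]
    - [[-2,-2,112],[0,0,0]]
    - [[-2,-2,122],[0,0,0]]
    - [[-2,-2,122],[0,0,0]]

```text
t: 3.08
tool_pos: [506.4, -255.3, 47.8]
tcp_rot: [[-0.907, 0.422, -0.0], [0.422, 0.907, 0.0], [0.0, 0.0, -1.0]]
force: [0.5, 0.7, 1.3]
width: 90.8
gripper_force: 0.0
```

Emit:
carry_out:
  plan:
    - [[0,0,0],[0,0,0]]
    - [[0,0,0],[0,0,0]]
    - [[0,0,0],[0,0,0]]
    - [[0,0,0],[0,0,0]]
    - [[0,0,0],[0,0,0]]
    - [[0,0,0],[0,0,0]]
    - [[0,0,0],[0,0,0]]
    - [[0,0,0],[0,0,0]]
  hand: 15

```text
t: 4.08
tool_pos: [506.4, -255.8, 47.9]
tcp_rot: [[-0.907, 0.422, 0.0], [0.422, 0.907, -0.0], [-0.0, -0.0, -1.0]]
force: [-2.0, -4.5, 0.5]
width: 30.0
gripper_force: 30.0
```

```bash
python3 -c "
from h import *
go(([506,-255,120],65),([470,-100,120],77),([455,147,120],90),([455,147,52],90))"
```

```text
now 4.075 [ 506.4 -255.8   47.9] F [-2.  -4.5  0.5] w 30.0 30.0
shift [  0.7   0.6 -72.1] rot [-0.0003  0.0002  0.0005]
shift [ 98.7 125.9 -72.2] rot [-3.00e-04  2.00e-04 -2.09e-01]
shift [216.6 343.5 -72.3] rot [-3.000e-04  1.000e-04 -4.359e-01]
shift [216.6 343.5  -4.3] rot [-3.000e-04  1.000e-04 -4.359e-01]
```

Emit:
carry_out:
  plan:
    - [[0,0,-15],[0,0,0]]
    - [[0,0,-40],[0,0,0]]
    - [[0,0,-65],[0,0,0]]
    - [[20,25,-72],[0,0,-0.04]]
    - [[45,60,-72],[0,0,-0.1]]
    - [[72,93,-72],[0,0,-0.16]]
    - [[99,126,-72],[0,0,-0.21]]
    - [[123,170,-72],[0,0,-0.26]]
    - [[147,214,-72],[0,0,-0.31]]
    - [[171,258,-72],[0,0,-0.36]]
    - [[195,302,-72],[0,0,-0.4]]
    - [[208,327,-72],[0,0,-0.43]]

```text
t: 5.58
tool_pos: [454.9, 131.0, 120.4]
tcp_rot: [[-1.0, 0.003, -0.001], [0.003, 1.0, 0.0], [0.001, 0.0, -1.0]]
force: [0.3, 0.1, -8.4]
width: 30.0
gripper_force: 30.0
```

Emit:
carry_out:
  plan:
    - [[0,0,0],[0,0,0]]
    - [[0,0,0],[0,0,0]]

```text
t: 5.82
tool_pos: [455.6, 128.5, 120.2]
tcp_rot: [[-1.0, 0.006, -0.0], [0.006, 1.0, -0.0], [0.0, -0.0, -1.0]]
force: [-0.1, 0.2, -9.5]
width: 29.6
gripper_force: 30.0
```

```bash
python3 - <<'E'
from h import *
go(([455,147,90],90),([455,147,51],90))
d,K=cam('scene'); e=cam('top')[0]
c=cv2.resize(d['image'][100:280,230:430],None,fx=2.9,fy=2.9,interpolation=2)
b=cv2.resize(e['image'][110:290,250:330],None,fx=2.9,fy=2.9,interpolation=2)[:522]
cv2.imwrite('pics/s3.png',np.hstack([c,b[:, :220]]))
E
```

```text
now 5.825 [455.6 128.5 120.2] F [-0.1  0.2 -9.5] w 29.6 30.0
shift [ 0.7 18.5 30.2] rot [-0.0001 -0.0002 -0.0056]
shift [ 0.7 18.5 69.2] rot [-0.0001 -0.0002 -0.0056]
```

View pics/s3.png

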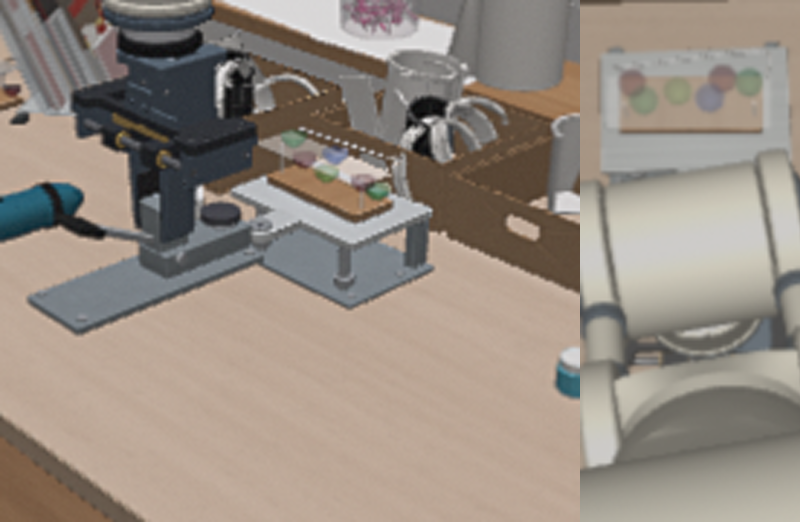

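The jack hangs level, about 70 mm up and in front of the tongue. The top camera is blocked by the arm. I'll lower it to about 4 mm above the bench and check before sliding it in.

Emit:
carry_out:
  plan:
    - [[1,9,15],[0,0,-0.003]]
    - [[1,18,32],[0,0,-0.006]]
    - [[1,18,50],[0,0,-0.006]]
    - [[1,18,62],[0,0,-0.006]]
    - [[1,18,67],[0,0,-0.006]]
    - [[1,18,67],[0,0,-0.006]]
    - [[1,18,67],[0,0,-0.006]]

```text
t: 6.8
tool_pos: [455.3, 146.7, 53.3]
tcp_rot: [[-1.0, -0.0, 0.001], [-0.0, 1.0, 0.0], [-0.001, 0.0, -1.0]]
force: [0.4, -0.1, -8.4]
width: 30.0
gripper_force: 30.0
```

```bash
python3 - <<'E'
from h import *
go(([523,147,52],90))
d,K=cam('scene');p=manip.read_state()['tool_pos'];z=p[2]-47.9;print(z)
X=[[p[0]+68,p[1],48+z],[591.3,147.3,76]]; 
th=np.linspace(0,6.28,60)
C1=np.c_[X[0][0]+20*np.cos(th),X[0][1]+20*np.sin(th),0*th+48+z];C2=np.c_[591.3+14*np.cos(th),147.3+14*np.sin(th),0*th+76]
im=cv2.resize(d['image'][140:250,260:400],None,fx=5,fy=5,interpolation=2)
T=lambda q:((q-[260,140]+.5)*5-.5)
for C in(C1,C2): cv2.polylines(im,[np.int32(T(proj(d,C)).round())],True,(0,0,255),1)
for q in T(proj(d,X)): cv2.circle(im,tuple(np.int32(q)),2,(0,255,255),-1)
print(T(proj(d,X)))
cv2.imwrite('pics/s4.png',im)
E
```

```text
now 6.8 [455.3 146.7  53.3] F [ 0.4 -0.1 -8.4] w 30.0 30.0
shift [-67.7   0.3   1.4] rot [0.0002 0.0008 0.    ]
5.431559733737394
[[204.9447028  259.45528383]
 [292.78016098 189.34244345]]
```

View pics/s4.png

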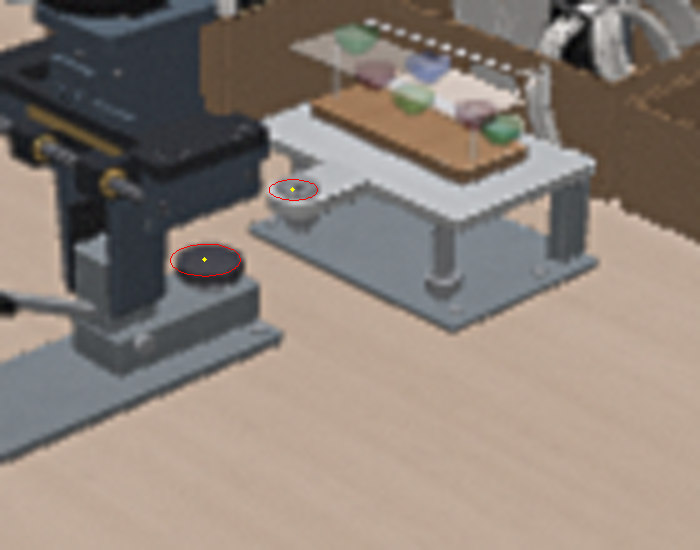

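The saddle at (208,261) in the crop lies within about 1 camera pixel of its prediction (205,259). The lift mark at (292,190) also agrees. I'll slide it in by 67 mm and set it down.

Emit:
carry_out:
  plan:
    - [[-12,0,1],[0,0,0]]
    - [[-27,0,1],[0,0,0]]
    - [[-42,0,1],[0,0,0]]
    - [[-55,0,1],[0,0,0]]
    - [[-64,0,1],[0,0,0]]
    - [[-67,0,1],[0,0,0]]
    - [[-67,0,1],[0,0,0]]
    - [[-67,0,3],[0,0,0]]
    - [[-67,0,4],[0,0,0]]
    - [[-67,0,5],[0,0,0]]
    - [[-67,0,5],[0,0,0]]

```text
t: 8.22
tool_pos: [521.8, 146.7, 48.0]
tcp_rot: [[-1.0, -0.0, -0.0], [-0.0, 1.0, 0.0], [0.0, 0.0, -1.0]]
force: [-1.0, 1.4, -4.5]
width: 29.6
gripper_force: 30.0
```

```bash
python3 - <<'E'
from h import *
go(([522.5,147,47.5],90))
d,K=cam('scene');p=manip.read_state()['tool_pos'];z=p[2]-47.9
th=np.linspace(0,6.28,60)
cir=lambda x,y,r,z:np.c_[x+r*np.cos(th),y+r*np.sin(th),0*th+z]
im=cv2.resize(d['image'][140:250,260:400],None,fx=5,fy=5,interpolation=2);raw=im.copy()
T=lambda q:((q-[260,140]+.5)*5-.5)
for C in(cir(p[0]+68,p[1],20,48+z),cir(591.3,147.3,14,62)): cv2.polylines(im,[np.int32(T(proj(d,C)).round())],True,(0,0,255),1)
cv2.imwrite('pics/s5.png',np.hstack([im[100:500,150:500],raw[100:500,150:500]]))
E
```

```text
now 8.225 [521.8 146.7  48. ] F [-1.   1.4 -4.5] w 29.6 30.0
shift [-0.7  0.3  0.5] rot [ 0.     -0.0001  0.0003]
```

View pics/s5.png

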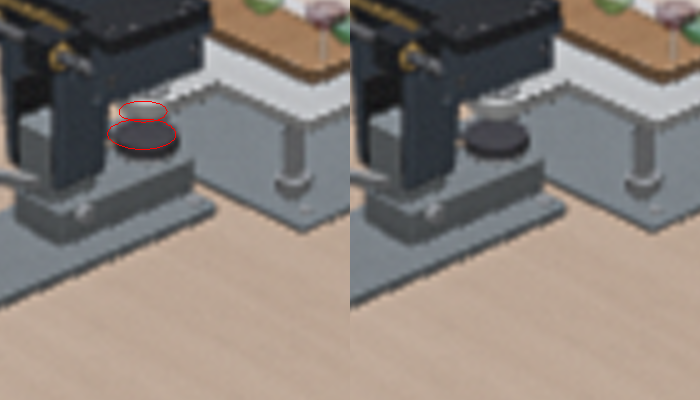

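The saddle disc sits directly under the steel pad: both appear at crop x≈146, with the same small offset from prediction. I'll lower it the last half millimetre, release and retreat straight up.

Emit:
carry_out:
  plan:
    - [[0,0,0.5],[0,0,0]]
    - [[0,0,0.7],[0,0,0]]
    - [[0,0,0.7],[0,0,0]]

```text
t: 8.65
tool_pos: [521.8, 146.8, 47.9]
tcp_rot: [[-1.0, -0.0, 0.0], [-0.0, 1.0, 0.0], [-0.0, 0.0, -1.0]]
force: [-5.3, 1.4, 12.9]
width: 29.8
gripper_force: 30.0
```

Emit:
carry_out:
  plan:
    - [[0,0,0],[0,0,0]]
    - [[0,0,0],[0,0,0]]
    - [[0,0,0],[0,0,0]]
    - [[0,0,0],[0,0,0]]
    - [[0,0,0],[0,0,0]]
    - [[0,0,-15],[0,0,0]]
    - [[0,0,-40],[0,0,0]]
    - [[0,0,-70],[0,0,0]]
    - [[0,0,-95],[0,0,0]]
    - [[0,0,-95],[0,0,0]]
    - [[0,0,-95],[0,0,0]]
    - [[0,0,-95],[0,0,0]]
  hand: 75

```text
t: 10.15
tool_pos: [521.5, 146.6, 141.6]
tcp_rot: [[-1.0, -0.0, -0.001], [-0.0, 1.0, -0.0], [0.001, -0.0, -1.0]]
force: [-0.8, -0.4, -0.4]
width: 74.8
gripper_force: 0.0
```

```bash
python3 - <<'E'
from h import *
go(([430,147,143],90),([430,147,93],90))
d,K=cam('scene')
th=np.linspace(0,6.28,60)
cir=lambda x,y,r,z:np.c_[x+r*np.cos(th),y+r*np.sin(th),0*th+z]
o=[502.,146.9]
im=cv2.resize(d['image'][140:260,210:350],None,fx=5,fy=5,interpolation=2)
T=lambda q:((q-[210,140]+.5)*5-.5)
sq=np.array([[-86,-20,86],[-58,-20,86],[-58,20,86],[-86,20,86],[-72.4,0,86]])+[*o,0]
for C in(cir(o[0]+88,o[1],20,48),sq[:4]): cv2.polylines(im,[np.int32(T(proj(d,C)).round())],True,(0,0,255),1)
print(T(proj(d,sq))[4])
cv2.imwrite('pics/s6.png',im)
E
```

```text
now 10.15 [521.5 146.6 141.6] F [-0.8 -0.4 -0.4] w 74.8 0.0
shift [91.5  0.4 -1.3] rot [-0.0002 -0.0012  0.0002]
shift [91.4  0.4 48.7] rot [-0.0002 -0.0012  0.0002]
[322.30674793 257.82669671]
```

View pics/s6.png

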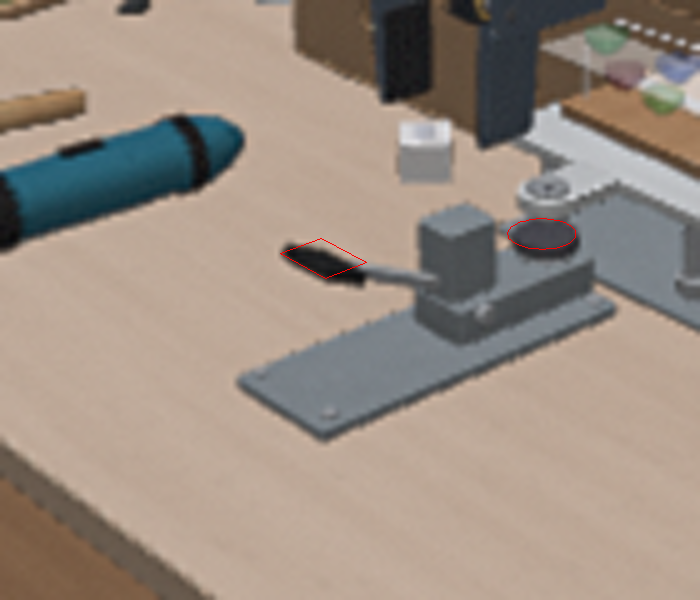

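The jack stands flat with its saddle under the tongue and its handle up. I'll close the fingers and move over the pad.

Emit:
carry_out:
  plan:
    - [[25,0,0],[0,0,0]]
    - [[60,0,0],[0,0,0]]
    - [[85,0,0],[0,0,0]]
    - [[92,0,0],[0,0,0]]
    - [[92,0,10],[0,0,0]]
    - [[92,0,25],[0,0,0]]
    - [[92,0,36],[0,0,0]]
    - [[92,0,42],[0,0,0]]
    - [[92,0,44],[0,0,0]]
    - [[92,0,44],[0,0,0]]
    - [[92,0,44],[0,0,0]]
  hand: 0

```text
t: 11.58
tool_pos: [430.2, 146.7, 98.4]
tcp_rot: [[-1.0, -0.0, 0.001], [-0.0, 1.0, 0.0], [-0.001, 0.0, -1.0]]
force: [-0.1, -0.2, -0.1]
width: 0.2
gripper_force: 0.0
```

Emit:
carry_out:
  plan:
    - [[0,0,5],[0,0,0]]
    - [[2.5,0,10],[0,0,0]]
    - [[5,0,16],[0,0,0]]
    - [[7.5,0,22],[0,0,0]]
    - [[9,0,27],[0,0,0]]
    - [[10.5,0,33],[0,0,0]]
    - [[12,0,39],[0,0,0]]
    - [[13,0,45],[0,0,0]]
    - [[14,0,51],[0,0,0]]
    - [[14,0,56],[0,0,0]]
    - [[14,0,60],[0,0,0]]
    - [[14,0,60],[0,0,0]]

```text
t: 13.08
tool_pos: [415.8, 146.7, 37.9]
tcp_rot: [[-1.0, -0.0, -0.0], [-0.0, 1.0, 0.0], [0.0, 0.0, -1.0]]
force: [-1.0, 1.7, 9.6]
width: 0.4
gripper_force: 4.9
```

Emit:
carry_out:
  plan:
    - [[0,0,0.5],[0,0,0]]
    - [[0,0,1],[0,0,0]]
    - [[0,0,1.3],[0,0,0]]
    - [[0,0,1.3],[0,0,0]]
    - [[0,0,1.3],[0,0,0]]
    - [[0,0,1.3],[0,0,0]]

```text
t: 13.82
tool_pos: [415.8, 146.7, 36.8]
tcp_rot: [[-1.0, -0.0, -0.0], [-0.0, 1.0, 0.0], [0.0, 0.0, -1.0]]
force: [-1.6, 0.2, 10.3]
width: 0.6
gripper_force: 5.0
```

```bash
python3 - <<'E'
from h import *
go(([416,147,37],90))
d,K=cam('scene')
th=np.linspace(0,6.28,60)
cir=lambda x,y,r,z:np.c_[x+r*np.cos(th),y+r*np.sin(th),0*th+z]
im=cv2.resize(d['image'][140:260,210:350],None,fx=5,fy=5,interpolation=2)
T=lambda q:((q-[210,140]+.5)*5-.5)
cv2.polylines(im,[np.int32(T(proj(d,cir(591.3,147.3,14,88))).round())],True,(0,0,255),1)
cv2.imwrite('pics/s7.png',im)
E
```

```text
now 13.825 [415.8 146.7  36.8] F [-1.6  0.2 10.3] w 0.6 5.0
shift [-0.2  0.3 -0.2] rot [ 0.     -0.      0.0002]
```

View pics/s7.png

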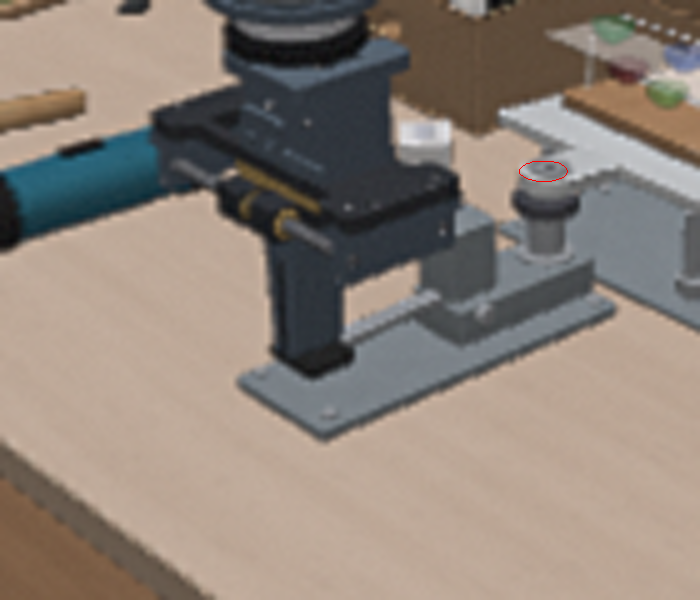

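The handle is fully down and held at about 10 N. The saddle at (545,200) carries the tongue about 12 mm up, and the jack base hasn't moved, so I'll hand the job in.

```bash
python3 -c "
from bench import manip
print(manip.sign_off())"
```

```text
the job is handed in; nothing more can be done
None
```

The job is handed in: the jack stands under the lift point with its handle held fully down at about 10 N, and the last picture shows the front of the table raised about 12 mm; the hand-in returned no verdict.

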